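# Raise the mill's head lever and wipe the wax offcuts off its bed

## Task

The bed of the little bench mill is littered with four sawn wax offcuts. Raise the lever on the side of the mill's head all the way up so that the steel shoe lifts clear, then take the wooden scraper by its handle and wipe all four offcuts off the end of the bed into the open steel tray, never touching them with the fingers. Finally stand the scraper upright on the bench, leaving the lever up and the other loose things where they are.

Things in the scene. Friction and masses are not known exactly. Their poses are not given: they have to be found in the camera images.
- mill: Fixed bench mill. Origin on the bench; x points from the front of its bed to its column, y to its left, z up. The bed is a flat level plate, top 70 mm above the bench, x -80 to +146, y -150 to +150 mm. A column (x 160 to 210, y -35 to +35 mm, 240 mm high) carries the head over the bed's far side.
- head (a point): Middle of the underside of the mill's grey head, at mill x 127, y 0, 135 mm above the bench; axes as the mill's. The head spans mill x 75 to 180, y -38 to +38 mm, and is 85 mm high, with a motor on it up to 270 mm above the bench. To wipe, keep the gripper in front of it (mill x below 70 mm) and the scraper's toe under it.
- shoe_bottom (a point): Middle of the underside of the steel shoe under the head (mill x 95, y 0), 50 (x) x 44 (y) x 12 mm, on a spindle. It is 4 mm above the bed with the lever down, 54 mm with it up, so the scraper's 30 mm high blade passes under it only with the lever up.
- lift_lever (a joint): Lift lever on the left (+y) side of the mill's head, a hinge: 0 rad is fully down (lever sloping 0.5 rad below level), 1.0 rad fully up (0.5 rad above level). It turns about the mill's x axis, is moderately stiff (some 4 N at the grip) and stays where it is left. Raised, it overhangs the bed's +y end, to mill y 145 mm, 150 to 225 mm above the bench.
- lever_pivot (a point): Pivot of the lift lever, fixed on the mill at x 95, y 45 mm, 160 mm above the bench; axes as the mill's. The lever reaches 110 mm from it along the mill's +y, at an angle of (joint - 0.5) rad above level.
- lever_grip (a point): Middle of the lever's black grip, 85 mm from the pivot; the grip is a bar 55 mm long, 16 mm wide (along the mill's x) and 14 mm thick. Its y axis points along the lever, away from the pivot; its x axis is the mill's x.
- tray: Fixed open steel tray, 220 (x) x 110 (y) mm, rim 66 mm above the bench (4 mm below the bed's top), inner floor 8 mm above the bench, walls 4 mm. It stands against one end of the mill's bed, either the -y or the +y end, and is square to it; a closed wooden case of about the same size, 58 mm high, stands at the other end. Origin under its centre, on the bench.
- scraper: Wooden scraper block with a steel edge, 0.22 kg, standing on its edge on the bench to the left or right of the mill. Origin on its underside, under the handle. The blade is a bar 28 mm thick (y) and 30 mm high, from x -70 mm (heel) to x +120 mm (toe). The handle rises over the origin from 30 to 84 mm above the underside, 44 mm along x and 26 mm along y; grip it across y. z is up.
- offcut1: Dark green sawn wax offcut 1 of four, about 60 x 24 x 14 mm, 20 g, lying on the mill's bed with x along its length; origin at the middle of its underside.
- offcut2: Dark green sawn wax offcut 2 of four, about 60 x 24 x 14 mm, 20 g, lying on the mill's bed with x along its length; origin at the middle of its underside.
- offcut3: Dark green sawn wax offcut 3 of four, about 60 x 24 x 14 mm, 20 g, lying on the mill's bed with x along its length; origin at the middle of its underside.
- offcut4: Dark green sawn wax offcut 4 of four, about 60 x 24 x 14 mm, 20 g, lying on the mill's bed with x along its length; origin at the middle of its underside.
- sanding_block: Bystander: wooden sanding block with no handle, 130 x 45 x 33 mm, on the bench at the side of the mill away from the scraper. Leave it. Origin under its centre.
- jar: Bystander: amber glass jar with a steel cap, 64 mm across, 85 mm high, at the right of the bench. Origin under its centre.
- hammer: Bystander: hammer 240 mm long lying at the left of the bench. Leave it.
- wax_tube: Bystander: upright green wax cylinder, 48 mm across, 90 mm high, at the right of the bench. Origin under its centre.
Things that resemble listed ones, but are neither listed nor needed, are in the scene too. What is shaped like the scraper but black is not meant. Leave any blue look-alike of the offcut1 alone.

How it is judged:
By the outcome, as a careful person would: the job done as asked, in the order asked, and still so for the second after the job is handed in, with the robot touching nothing.
It also fails if it takes over 72 s, if anything falls off the work surface, if the arm or the gripper's body presses on something with over 40 N, if the wrist force passes 120 N, or if a joint passes its speed limit or range.

## Robot

A 6-joint arm with a two-finger parallel gripper is mounted at the origin on the work surface. World frame = base frame: x ahead of the robot, y to its left, z up, the work surface at z = 0. Lengths are in m, angles in rad, forces in N, time in s.
With the tool pointing down it reaches from about 0.35 to 0.975 m from the base axis. Payload 4.9 kg.
Tool frame: the origin (TCP) lies midway between the tips of the shut fingers; the grasp point (between the pads) lies behind it (robot.tcp_to_grasp is the z of the grasp point in the tool frame, in m); z points along the fingers, y is the direction in which the jaws open and shut (so a half turn about z gives the same grasp; the last joint's range is limited). The gripper opens to 85 mm and grips with 20 to 120 N. Pads are 22 mm wide; open, the fingers measure 114 mm over their backs; the gripper's body (76 mm by 85 mm) begins 54 mm behind the grasp point. The pads swing forward as they close: fully open they stand 13 mm farther back than shut.
Start: joints at [1.038, 0.053, 1.613, -0, 1.476, -0.119], TCP at [0.251, 0.572, 0.231] pointing down, gripper open.
Joint ranges: [-3.01, 3.01], [-1.01, 2.22], [0.06, 2.58], [-1.02, 4.17], [0.09, 2.62], [-3.14, 3.14]. Speed limits (rad/s): [2.57, 2.57, 3.14, 3.14, 3.14, 3.14].

## Interface

Orientations are given as [roll, pitch, yaw] about the fixed x, y, z axes, in that order (R = Rz(yaw) Ry(pitch) Rx(roll)).
In Python, from plant import status, snapshot, camera_info, finish_job, spot_in, tip_of, robot gives the robot as it stands.
- The arm moves only by the shell command python3 -m pendant 'ROWS' [FORCE]. ROWS is JSON, a list of rows, each a list of 3 entries, a list of its own where there are three numbers: the closure, from 0 (fully open) to 1 (shut), then the shift along the tool's x, y, z in m, then the turn, a rotation vector about the tool's x, y, z in degrees. A call has 1 to 12 rows; each row shifts and turns the commanded pose from where the row before left it, along the tool's axes as they then stand; what a row does not reach is not made up. A row lasts 1/12 s, in which the tool goes at most 41.7 mm and 7.16 degrees, less where a joint would pass 70% of its speed; a pose out of reach is approached as far as the arm can. A call is refused whole if a number of a shift passes 0.0417 or a number of a turn 7.16, either way. A call with a gripper value outside its range is refused whole. The fingers move at their own pace and stop on an object; FORCE is the grip in N (left out, the last holds). Time passes only in rows, so rows that do not move let the fingers close. It gives the time, the measured TCP pose, the force and the opening at its end, in the units of the state.
- status.get_obs(): the state, without advancing time (a new reading comes with each control period).
- snapshot(name): name is "scene" or "top" or "wrist"; returns the picture (400x640x3 uint8, red, green, blue); there is no depth.
- camera_info(name): a dict with "K" (3x3 intrinsics, pixels), "distortion" ([k1, k2, p1, p2, k3] as OpenCV has them; the pictures are not rectified), "camera_from_world" (4x4, takes a point from world to camera coordinates). Camera axes: x right, y up, looking along -z (the intrinsics and any distortion apply to the point x, -y, -z); pixel columns grow to the right and rows downward; lengths in m; the calibration is good to about 2 mm. A picture is of the moment at which its call begins: read the wrist's pose just before it. camera_info takes no time and is no camera call; for the wrist camera it gives the pose at the moment of the call.
- finish_job(): hands the job in, once; it reports no verdict.
Trained networks look in the newest picture that a camera, given by its name, has taken for a name from the list of things; names that differ only in an ending like _2 or _b are one class to them, and where a whole thing is asked for, a point or a joint stands for the part that bears it (a point fixed in the world has none). Each returns a list of dicts, best first, with "confidence" (0 to 1); they miss things now and then, are a little off and sometimes report something else, mostly with a low value. They report only what shows in the picture. A call takes as long as a camera call. They do not tell look-alikes from the thing itself.
- spot_in(label, camera): "box" ([left, top, right, bottom] in pixels, round what is visible of it).
- tip_of(label, camera): "location" ([column, row] in pixels: a listed point, or the origin of a listed thing).
The state is a dict: "clock": time; "q": joint angles; "joint_vel": joint speeds; "joint_torque": joint torques, N m; "ee_pos": TCP position; "eef_rot": TCP orientation; "wrist_force": force on the tool from outside, world axes, zero at the start; "ft_torque": the same for the moment, N m; "finger_gap": opening from 0.0 (shut) to 1.0 (fully open).
Only numpy, scipy, OpenCV 4.12 (cv2) and the standard library are available. Lean on these libraries where they do the work, as an engineer would, in place of code of your own. Each camera call takes 0.05 s, during which the arm holds its last target. There are 200 camera calls.

## Working session

There is one attempt and no reset: what is moved stays moved. The work goes in short steps, Python scripts to look and compute and a shell command to move; the robot and the scene stay as the last step left them, time stands still between calls to the robot, and variables do not carry over. Pictures are saved under pics/ and viewed, about 8 in all and at most 12, crops included, and the job is handed in when it is done.

```bash
mkdir -p pics; ls; cat > h.py <<'E'
import numpy as np, cv2
from plant import status, snapshot, camera_info, finish_job, spot_in, tip_of, robot
from scipy.spatial.transform import Rotation as R
def ray(px,cam,ci=None):
    ci=ci or camera_info(cam); K=np.array(ci["K"]); d=np.array(ci["distortion"],float)
    T=np.array(ci["camera_from_world"])
    u=cv2.undistortPoints(np.array([[px]],float),K,d)[0,0]
    v=T[:3,:3].T@np.array([u[0],-u[1],-1.]); o=-T[:3,:3].T@T[:3,3]
    return o,v
def onz(px,cam,z,ci=None):
    o,v=ray(px,cam,ci); return o+v*(z-o[2])/v[2]
def proj(p,cam,ci=None):
    ci=ci or camera_info(cam); T=np.array(ci["camera_from_world"]); c=T[:3,:3]@np.array(p)+T[:3,3]
    c=c*[1,-1,-1]
    return cv2.projectPoints(c.reshape(1,1,3),np.zeros(3),np.zeros(3),np.array(ci["K"]),np.array(ci["distortion"],float))[0].ravel()
def save(name,img,s=1.25,box=None):
    if box: img=img[box[1]:box[3],box[0]:box[2]]
    img=cv2.resize(img,None,fx=s,fy=s,interpolation=cv2.INTER_CUBIC); cv2.imwrite("pics/"+name+".png",img[:,:,::-1])
E
python3 - <<'E'
from h import *
print(robot.tcp_to_grasp, status.get_obs())
for c in ("scene","top"):
    save(c+"0",snapshot(c)); 
    zs=dict(head=.135,shoe_bottom=.074,lever_pivot=.16,lever_grip=.12,tray=0,scraper=0,offcut1=.07,sanding_block=0,jar=0,wax_tube=0,hammer=0,mill=0)
    for l,z in zs.items():
        print(c,l,[(np.round(r["location"]).tolist(),round(r["confidence"],2),np.round(onz(r["location"],c,z)[:2],3).tolist()) for r in tip_of(l,c)])
E
```

```text
pics
-0.0187 {'clock': 0.0, 'q': array([ 1.03804502e+00,  5.33884424e-02,  1.61432031e+00, -1.24248744e-05,
        1.47599989e+00, -1.19010925e-01]), 'joint_vel': array([-0.00010172, -0.0011236 , -0.0002691 , -0.0001453 ,  0.00251049,
        0.00093864]), 'joint_torque': array([ 6.75354386e-04, -3.93685591e+01, -3.70174205e+01, -5.75154695e-05,
        7.11604502e-03,  9.04039979e-06]), 'ee_pos': array([0.25095731, 0.57170978, 0.23002773]), 'eef_rot': array([-3.13949016e+00, -2.38952576e-04,  2.72785321e+00]), 'wrist_force': array([0.08710589, 0.38070946, 0.29288249]), 'ft_torque': array([-0.00925341,  0.01091443,  0.01443017]), 'finger_gap': 1.000597867583546}
scene head [([347.0, 245.0], 0.72, [0.641, -0.007])]
scene shoe_bottom []
scene lever_pivot [([357.0, 220.0], 0.95, [0.585, 0.049])]
scene lever_grip [([378.0, 222.0], 0.64, [0.587, 0.123])]
scene tray [([388.0, 223.0], 0.77, [0.526, 0.199])]
scene scraper [([413.0, 166.0], 0.63, [0.317, 0.411]), ([438.0, 212.0], 0.62, [0.551, 0.386])]
scene offcut1 [([321.0, 249.0], 0.46, [0.583, -0.069]), ([328.0, 196.0], 0.45, [0.389, 0.0
[... 550 characters left out ...]
tray [([254.0, 189.0], 0.61, [0.522, 0.208])]
top scraper [([208.0, 181.0], 0.92, [0.554, 0.382]), ([200.0, 249.0], 0.82, [0.304, 0.406]), ([157.0, 172.0], 0.24, [0.589, 0.571])]
top offcut1 [([330.0, 166.0], 0.67, [0.595, -0.068]), ([294.0, 239.0], 0.66, [0.336, 0.061]), ([298.0, 200.0], 0.56, [0.474, 0.046]), ([292.0, 168.0], 0.54, [0.586, 0.067]), ([321.0, 189.0], 0.42, [0.51, -0.037])]
top sanding_block [([421.0, 184.0], 0.86, [0.534, -0.409])]
top jar [([452.0, 162.0], 0.78, [0.619, -0.526])]
top wax_tube [([467.0, 217.0], 0.67, [0.413, -0.577])]
top hammer [([159.0, 169.0], 0.57, [0.599, 0.565])]
top mill [([311.0, 194.0], 0.82, [0.503, 0.001]), ([312.0, 153.0], 0.51, [0.655, -0.007])]
```

View pics/scene0.png

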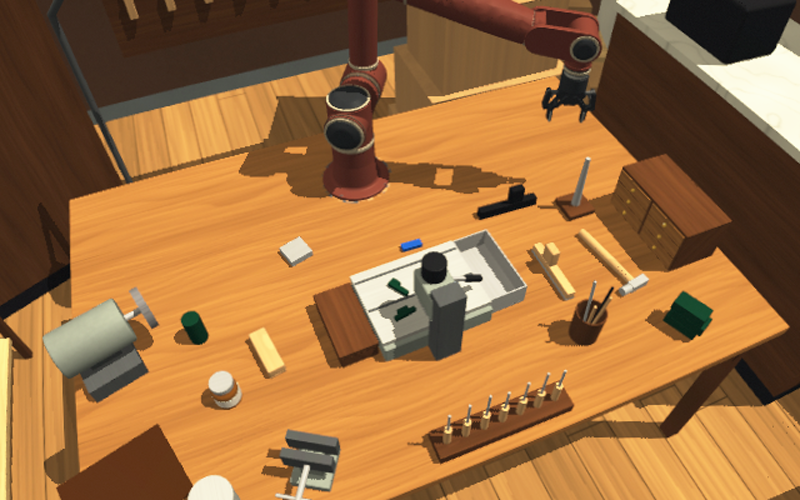

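View pics/top0.png

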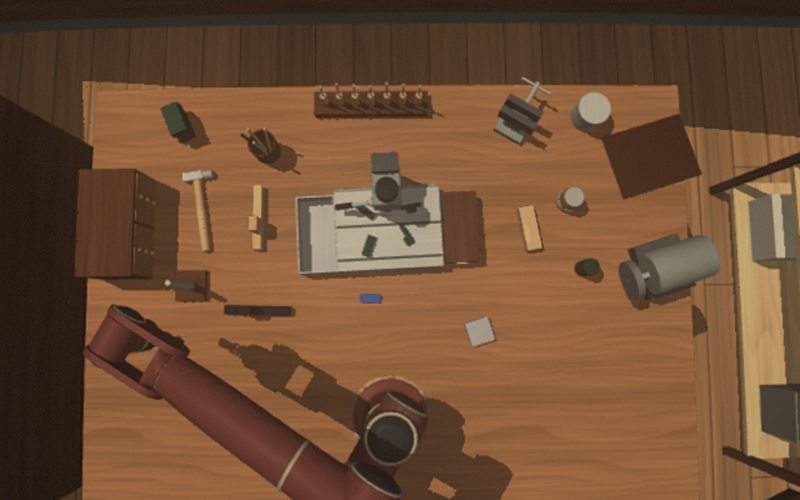

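Tray is at the +y end (scene 485,265), case at the −y end. Scraper candidates: wooden one (top raw 208,181) and black one (200,249). The wooden one fits the description; the black one is excluded. Next I'll make an enlarged crop to confirm.

```bash
python3 - <<'E'
from h import *
save("top1",snapshot("top"),3.5,(155,115,380,260))
ci=camera_info("wrist"); o=status.get_obs()
T=np.linalg.inv(np.array(ci["camera_from_world"])); Rt=R.from_euler("xyz",o["eef_rot"]).as_matrix()
print(Rt.round(3)); print("cam in tool",(Rt.T@(T[:3,3]-o["ee_pos"])).round(3)); print((Rt.T@T[:3,:3]).round(3)); print(np.array(ci["K"]).round(0).tolist())
E
```

```text
[[-0.916  0.402 -0.   ]
 [ 0.402  0.916 -0.   ]
 [ 0.    -0.    -1.   ]]
cam in tool [ 0.07   0.001 -0.143]
[[ 0.     0.96   0.279]
 [ 1.    -0.    -0.   ]
 [ 0.     0.279 -0.96 ]]
[[336.0, 0.0, 326.0], [0.0, 336.0, 200.0], [0.0, 0.0, 1.0]]
```

View pics/top1.png

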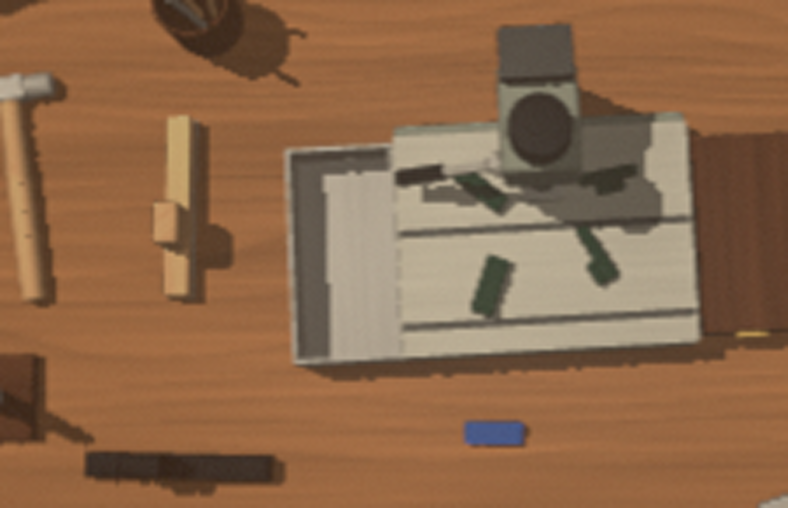

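Crop 3 shows the wooden scraper: handle at (168,222), toe at (179,117), heel at (177,297). The black look-alike is at (180,467). The bed corners are about (394,128), (686,114), (700,341) and (403,352); all four green offcuts are on the bed and the blue look-alike is on the bench.

```bash
python3 - <<'E'
from h import *
f=lambda c,z:onz((155+c[0]/3.5,115+c[1]/3.5),"top",z)
P=np.array([f(c,.07)[:2] for c in [(394,128),(686,114),(700,341),(403,352)]])
M=np.array([[.146,.15],[.146,-.15],[-.08,-.15],[-.08,.15]])
def fit(M,P):
    a=M-M.mean(0);b=P-P.mean(0); th=np.arctan2((a[:,0]*b[:,1]-a[:,1]*b[:,0]).sum(),(a*b).sum())
    Rm=np.array([[np.cos(th),-np.sin(th)],[np.sin(th),np.cos(th)]]); return th,P.mean(0)-Rm@M.mean(0),Rm
th,t,Rm=fit(M,P); print("mill",th,t); print((P-(M@Rm.T+t)).round(4))
for n,c,z in [("toe",(179,117),.03),("heel",(177,297),.03),("handletop",(167,222),.084)]: print(n,f(c,z).round(4))
for c in [(485,192),(610,179),(598,255),(492,287)]: print("off mill", ((f(c,.084)[:2]-t)@Rm).round(3))
np.save("mill.npy",[th,*t])
W=lambda x,y,z:np.r_[Rm@[x,y]+t,z]
print("grip",W(.095,.1196,.119),"up",W(.095,.1196,.2008))
E
```

```text
mill 0.03732431266381029 [ 0.50539172 -0.00154252]
[[ 0.0021 -0.    ]
 [ 0.003   0.0014]
 [-0.0038 -0.0004]
 [-0.0012 -0.0009]]
toe [0.6698 0.3831 0.03  ]
heel [0.4803 0.3824 0.03  ]
handletop [0.551  0.3816 0.084 ]
off mill [0.075 0.059]
off mill [ 0.083 -0.067]
off mill [ 0.006 -0.051]
off mill [-0.021  0.056]
grip [0.59586261 0.12151916 0.119     ] up [0.59586261 0.12151916 0.2008    ]
```

```bash
python3 -m pendant '[[0,[0,0,-0.013],[0,0,7.13]],[0,[0,0,-0.013],[0,0,7.13]],[0,[0,0,-0.013],[0,0,7.13]],[0,[0,0,-0.013],[0,0,7.13]],[0,[0,0,-0.013],[0,0,7.13]],[0,[0,0,-0.013],[0,0,7.13]],[0,[0,0,-0.013],[0,0,7.13]],[0,[0,0,-0.013],[0,0,7.13]],[0,[0,0,-0.013],[0,0,7.13]]]' 25
python3 -m pendant '[[0,[-0.029,0.0205,0],[0,0,0]],[0,[-0.029,0.0205,0],[0,0,0]],[0,[-0.029,0.0205,0],[0,0,0]],[0,[-0.029,0.0205,0],[0,0,0]],[0,[-0.029,0.0205,0],[0,0,0]],[0,[-0.029,0.0205,0],[0,0,0]],[0,[-0.029,0.0205,0],[0,0,0]],[0,[-0.029,0.0205,0],[0,0,0]],[0,[-0.029,0.0205,0],[0,0,0]],[0,[-0.029,0.0205,0],[0,0,0]],[0,[-0.029,0.0205,0],[0,0,0]],[0,[-0.029,0.0205,0],[0,0,0]]]'
python3 -m pendant '[[0,[-0.029,0.0205,0],[0,0,0]],[0,[-0.029,0.0205,0],[0,0,0]],[0,[-0.029,0.0205,0.01],[0,0,0]],[0,[-0.029,0.0205,0.02],[0,0,0]],[0,[0,0,0.02],[0,0,0]],[0,[0,0,0.02],[0,0,0]],[0,[0,0,0.0],[0,0,0]],[0,[0,0,0.0],[0,0,0]]]'
cat >> h.py <<'E'
def delta(target,ypr_yaw=None):
    o=status.get_obs(); Rt=R.from_euler("xyz",o["eef_rot"]).as_matrix()
    print("pos",o["ee_pos"].round(4),"rot",o["eef_rot"].round(3),"F",o["wrist_force"].round(1),"gap",round(o["finger_gap"],3),"t",round(o["clock"],2))
    print("tool delta",(Rt.T@(np.array(target)-o["ee_pos"])).round(4))
def W(x,y,z):
    th,a,b=np.load("mill.npy"); c,s=np.cos(th),np.sin(th); return np.array([a+c*x-s*y,b+s*x+c*y,z])
E
python3 - <<'E'
from h import *
delta(W(.095,.1196,.2))
save("w1",snapshot("wrist"))
for l,z in [("lever_grip",.119),("lever_pivot",.16),("offcut1",.07)]:
  print(l,[(np.round(r["location"]).tolist(),round(r["confidence"],2),np.round(onz(r["location"],"wrist",z)[:2],4).tolist()) for r in tip_of(l,"wrist")])
print("exp",W(.095,.1196,.119),W(.095,.045,.16))
E
```

```text
clock: 2.1
ee_pos: [0.2513, 0.5722, 0.3489]
eef_rot: [3.142, -0.0, 1.602]
wrist_force: [0.1, 0.2, -0.7]
finger_gap: 1.006
clock: 3.1
ee_pos: [0.5108, 0.232, 0.3485]
eef_rot: [3.141, -0.0, 1.608]
wrist_force: [-0.1, 0.3, 1.1]
finger_gap: 1.001
clock: 3.77
ee_pos: [0.5956, 0.1206, 0.2769]
eef_rot: [-3.139, 0.0, 1.608]
wrist_force: [0.3, -0.1, 0.4]
finger_gap: 1.001
pos [0.5956 0.1206 0.2769] rot [-3.139  0.     1.608] F [ 0.3 -0.1  0.4] gap 1.001 t 3.77
tool delta [0.001  0.0006 0.0769]
lever_grip [([320.0, 176.0], 0.58, [0.5927, 0.1269])]
lever_pivot [([323.0, 276.0], 0.64, [0.5984, 0.0461])]
offcut1 [([131.0, 197.0], 0.94, [0.3838, 0.0853]), ([316.0, 214.0], 0.73, [0.5899, 0.0731]), ([254.0, 309.0], 0.68, [0.5177, -0.0517]), ([226.0, 224.0], 0.63, [0.489, 0.0579])]
exp [0.59586261 0.12151916 0.119     ] [0.59864636 0.04697112 0.16      ]
```

View pics/w1.png

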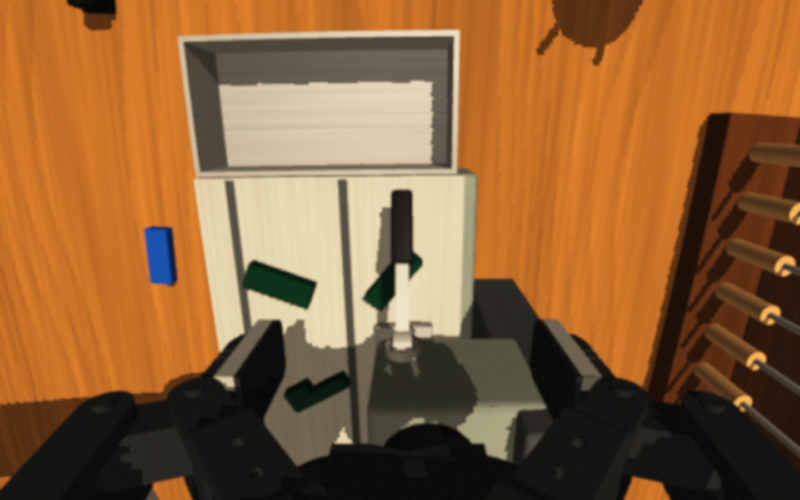

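Wrist view: the lever's black grip is at (401,225), between the open fingers and running along the image column. The tray is clear at the top and three offcuts are visible on the bed. Descend and grip.

```bash
python3 -m pendant '[[0,[0.001,0,0.034],[0,0,0]],[0,[0.001,0,0.034],[0,0,0]],[0,[0.001,0,0.034],[0,0,0]],[0,[0,0,0.034],[0,0,0]],[0,[0,0,0.024],[0,0,0]],[0,[0,0,0.012],[0,0,0]],[0,[0,0,0],[0,0,0]],[1,[0,0,0],[0,0,0]],[1,[0,0,0],[0,0,0]],[1,[0,0,0],[0,0,0]],[1,[0,0,0],[0,0,0]],[1,[0,0,0],[0,0,0]]]' 25
python3 -m pendant '[[1,[0,0,0],[0,0,0]],[1,[0,0,0],[0,0,0]],[1,[0,0,0],[0,0,0]],[1,[0,0,0],[0,0,0]]]'
```

```text
clock: 4.97
ee_pos: [0.5962, 0.1236, 0.1079]
eef_rot: [-3.142, 0.0, 1.608]
wrist_force: [-20.1, -4.7, 7.9]
finger_gap: 0.301
clock: 5.3
ee_pos: [0.5911, 0.1225, 0.1057]
eef_rot: [-3.128, 0.003, 1.608]
wrist_force: [-18.2, -4.0, 9.7]
finger_gap: 0.18
```

```bash
python3 -m pendant '[[1,[0.0031,-0.005,-0.0063],[0,0,0]],[1,[0.0026,0,-0.0065],[0,0,0]],[1,[0.002,0,-0.0067],[0,0,0]],[1,[0.0014,0,-0.0068],[0,0,0]],[1,[0.0009,0,-0.0069],[0,0,0]],[1,[0.0003,0,-0.007],[0,0,0]],[1,[-0.0003,0,-0.007],[0,0,0]],[1,[-0.0009,0,-0.0069],[0,0,0]],[1,[-0.0014,0,-0.0068],[0,0,0]],[1,[-0.002,0,-0.0067],[0,0,0]],[1,[-0.0026,0,-0.0065],[0,0,0]],[1,[-0.0031,0,-0.0063],[0,0,0]]]'
python3 -m pendant '[[1,[-0.001,0,-0.003],[0,0,0]],[1,[-0.001,0,-0.003],[0,0,0]],[1,[0,0,0],[0,0,0]]]'
```

```text
clock: 6.3
ee_pos: [0.5907, 0.124, 0.1871]
eef_rot: [-3.141, -0.002, 1.608]
wrist_force: [1.2, 0.5, -9.3]
finger_gap: 0.18
clock: 6.55
ee_pos: [0.5909, 0.1209, 0.1931]
eef_rot: [-3.141, 0.001, 1.608]
wrist_force: [-2.7, -3.8, -4.3]
finger_gap: 0.178
```

```bash
python3 -m pendant '[[1,[-0.002,0,-0.004],[0,0,0]],[1,[-0.002,0,-0.004],[0,0,0]],[1,[0,0,0],[0,0,0]]]'
python3 - <<'E'
from h import *
delta(W(.095,.1196,.2))
save("s2",snapshot("scene"),6,(320,170,450,260))
for l,z in [("lever_grip",.2008)]:
  print(l,[(np.round(r["location"]).tolist(),round(r["confidence"],2),np.round(onz(r["location"],"scene",z)[:2],4).tolist()) for r in tip_of(l,"scene")])
print(proj(W(.095,.1196,.2008),"scene"),proj(W(.095,.045+.11*np.cos(.5),.16+.11*np.sin(.5)),"scene"))
E
```

```text
clock: 6.8
ee_pos: [0.5906, 0.1195, 0.1956]
eef_rot: [-3.14, -0.005, 1.608]
wrist_force: [8.5, 6.8, -26.0]
finger_gap: 0.177
pos [0.5906 0.1195 0.1956] rot [-3.14  -0.005  1.608] F [  8.5   6.8 -26. ] gap 0.177 t 6.8
tool delta [ 0.0018  0.0053 -0.0044]
lever_grip [([378.0, 207.0], 0.49, [0.591, 0.1133])]
[380.75374914 207.57358614] [387.5470609  202.74339058]
```

View pics/s2.png

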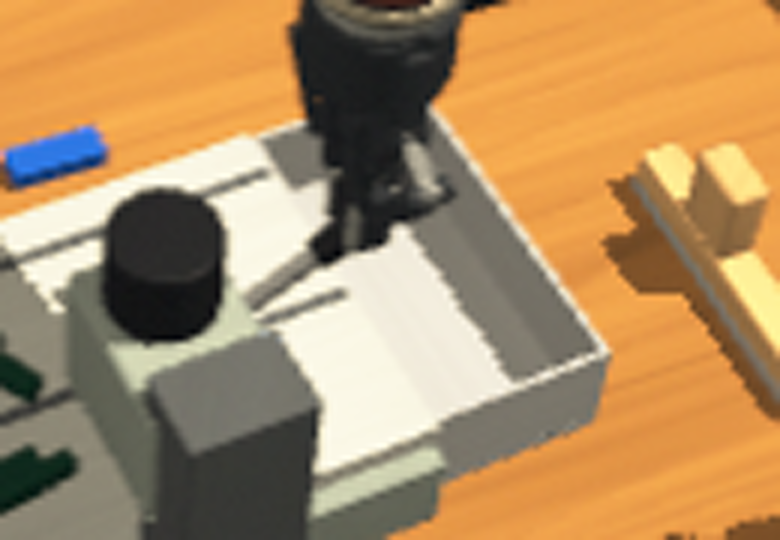

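Crop: lever slopes up in the gripper (340,240), and the upward force jumped to 26 N, so it is at its stop. Release and go above the scraper.

```bash
python3 -m pendant '[[1,[0.002,0,0.004],[0,0,0]],[0,[0,0,0],[0,0,0]],[0,[0,0,0],[0,0,0]],[0,[0,0,0],[0,0,0]],[0,[0,0,0],[0,0,0]],[0,[0,0,0],[0,0,0]],[0,[0,0,0],[0,0,0]],[0,[0,0,-0.02],[0,0,0]],[0,[0,0,-0.035],[0,0,0]],[0,[0,0,-0.035],[0,0,0]],[0,[0,0,-0.035],[0,0,0]],[0,[0,0,-0.015],[0,0,-2]]]'
python3 -m pendant '[[0,[0,0,0],[0,0,-7.16]],[0,[0,0,0],[0,0,-7.16]],[0,[0,0,0],[0,0,-7.16]],[0,[0,0,0],[0,0,-7.16]],[0,[0,0,0],[0,0,-7.16]],[0,[0,0,0],[0,0,-7.16]],[0,[0,0,0],[0,0,-7.16]],[0,[0,0,0],[0,0,-7.16]],[0,[0,0,0],[0,0,-7.16]],[0,[0,0,0],[0,0,-7.16]],[0,[0,0,0],[0,0,-7.16]],[0,[0,0,0],[0,0,-7.16]]]'
python3 -m pendant '[[0,[0.0057,0.0375,0],[0,0,0]],[0,[0.0057,0.0375,0],[0,0,0]],[0,[0.0057,0.0375,0],[0,0,0]],[0,[0.0057,0.0375,0],[0,0,0]],[0,[0.0057,0.0375,0],[0,0,0]],[0,[0.0057,0.0375,0.01],[0,0,0]],[0,[0.0057,0.0375,0.02],[0,0,0]],[0,[0,0,0.02],[0,0,0]],[0,[0,0,0.02],[0,0,0]],[0,[0,0,0],[0,0,0]],[0,[0,0,0],[0,0,0]]]'
python3 - <<'E'
from h import *
delta([.551,.382,.2])
save("w2",snapshot("wrist"))
print([(np.round(r["location"]).tolist(),round(r["confidence"],2),np.round(onz(r["location"],"wrist",0)[:2],4).tolist()) for r in tip_of("scraper","wrist")])
E
```

```text
clock: 7.9
ee_pos: [0.5927, 0.1196, 0.3435]
eef_rot: [3.133, -0.0, 1.643]
wrist_force: [0.5, 0.4, 1.2]
finger_gap: 1.0
clock: 8.9
ee_pos: [0.5913, 0.1195, 0.337]
eef_rot: [3.141, 0.0, -3.135]
wrist_force: [0.3, 0.3, -0.4]
finger_gap: 1.001
clock: 9.82
ee_pos: [0.5507, 0.3806, 0.2659]
eef_rot: [-3.14, -0.003, -3.141]
wrist_force: [1.2, -0.3, 0.6]
finger_gap: 0.998
pos [0.5507 0.3806 0.2659] rot [-3.140e+00 -3.000e-03 -3.141e+00] F [ 1.2 -0.3  0.6] gap 0.998 t 9.82
tool delta [-0.0005  0.0015  0.0659]
[([332.0, 164.0], 0.96, [0.5564, 0.3896])]
```

View pics/w2.png

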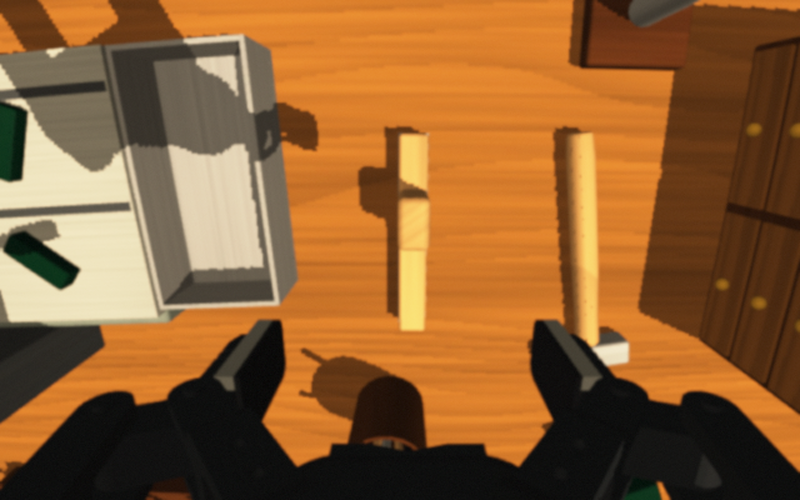

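Wrist view: wooden scraper with handle top at about (414,224), heel (413,134), toe (412,329), nearly straight under the gripper. Hammer at (580,240) is outside the right finger.

```bash
python3 - <<'E'
from h import *
f=lambda c,z:print(onz((c[0]/1.25,c[1]/1.25),"wrist",z).round(4))
f((414,224),.084);f((413,134),.03);f((412,330),.03)
f((592,340),.02);f((570,240),.02)
E
```

```text
[0.5561 0.3866 0.084 ]
[0.4873 0.3863 0.03  ]
[0.6772 0.386  0.03  ]
[0.6949 0.5752 0.02  ]
[0.5863 0.5394 0.02  ]
```

```bash
python3 -m pendant '[[0,[-0.006,0.0055,0.034],[0,0,0]],[0,[0,0,0.036],[0,0,0]],[0,[0,0,0.036],[0,0,0]],[0,[0,0,0.036],[0,0,0]],[0,[0,0,0.036],[0,0,0]],[0,[0,0,0.03],[0,0,0]],[0,[0,0,0.015],[0,0,0]],[0,[0,0,0],[0,0,0]],[1,[0,0,0],[0,0,0]],[1,[0,0,0],[0,0,0]],[1,[0,0,0],[0,0,0]],[1,[0,0,0],[0,0,0]]]' 60
python3 -m pendant '[[1,[0,0,0],[0,0,0]],[1,[0,0,0],[0,0,0]],[1,[0,0,0],[0,0,0]],[1,[0,0,0],[0,0,0]]]'
```

```text
clock: 10.92
ee_pos: [0.5591, 0.3874, 0.0474]
eef_rot: [3.139, 0.004, -3.141]
wrist_force: [-0.2, 0.0, 0.2]
finger_gap: 0.452
clock: 11.25
ee_pos: [0.5584, 0.387, 0.0464]
eef_rot: [3.14, 0.003, -3.141]
wrist_force: [-1.2, -1.2, 5.9]
finger_gap: 0.3
```

```bash
python3 -m pendant '[[1,[0,0,-0.015],[0,0,0]],[1,[0,0,-0.034],[0,0,0]],[1,[0,0,-0.034],[0,0,0]],[1,[0,0,-0.034],[0,0,0]],[1,[0,0,-0.026],[0,0,-2.1]],[1,[0.025,-0.01,0],[0,0,0]],[1,[0.032,-0.02,0],[0,0,0]],[1,[0.032,-0.025,0],[0,0,0]],[1,[0.025,-0.03,0],[0,0,0]],[1,[0.014,-0.033,0],[0,0,0]],[1,[0,-0.035,0],[0,0,0]],[1,[0,-0.035,0],[0,0,0]]]' 80
python3 -m pendant '[[1,[0,-0.035,0],[0,0,0]],[1,[0,-0.035,0],[0,0,0]],[1,[0,-0.035,0],[0,0,0]],[1,[0,-0.035,0],[0,0,0]],[1,[0,-0.035,0],[0,0,0]],[1,[0,-0.035,0],[0,0,0]],[1,[0,-0.035,0],[0,0,0]],[1,[0,-0.035,0],[0,0,0]],[1,[0,-0.03,0],[0,0,0]],[1,[0,-0.015,0],[0,0,0]],[1,[0,0,0],[0,0,0]]]'
python3 - <<'E'
from h import *
delta(W(0.005,-.127,.125))
save("w3",snapshot("wrist"))
for c in ("wrist","scene"):
  if c=="scene": snapshot(c)
  for l in ("lever_grip","shoe_bottom"): print(c,l,[(np.round(r["location"]).tolist(),round(r["confidence"],2)) for r in tip_of(l,c)])
print(proj(W(.095,.1196,.2008),"scene"),proj(W(.095,.1196,.119),"scene"),proj(W(.095,0,.124),"wrist"))
E
```

```text
clock: 12.25
ee_pos: [0.4347, 0.1927, 0.1871]
eef_rot: [-3.142, -0.0, -3.102]
wrist_force: [0.8, -0.9, -2.3]
finger_gap: 0.293
clock: 13.17
ee_pos: [0.4481, -0.1336, 0.1874]
eef_rot: [-3.141, -0.001, -3.108]
wrist_force: [-0.7, 0.5, -2.7]
finger_gap: 0.295
pos [ 0.4481 -0.1336  0.1874] rot [-3.141e+00 -1.000e-03 -3.108e+00] F [-0.7  0.5 -2.7] gap 0.295 t 13.17
tool delta [-0.0673  0.0031  0.0623]
wrist lever_grip []
wrist shoe_bottom []
scene lever_grip [([318.0, 228.0], 0.74), ([358.0, 225.0], 0.5), ([380.0, 206.0], 0.44)]
scene shoe_bottom []
[380.75374914 207.57358614] [378.6612552  224.03089106] [482.99261376 400.70934355]
```

View pics/w3.png

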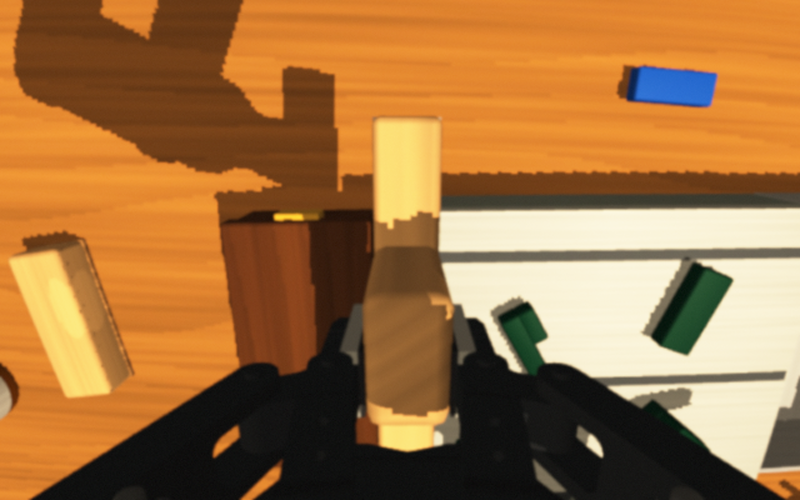

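```bash
python3 -m pendant '[[1,[-0.015,0.001,0],[0,0,0]],[1,[-0.022,0.001,0],[0,0,0]],[1,[-0.02,0,0],[0,0,0]],[1,[-0.01,0,0.012],[0,0,0]],[1,[0,0,0.02],[0,0,0]],[1,[0,0,0.017],[0,0,0]],[1,[0,0,0.01],[0,0,0]],[1,[0,0,0.008],[0,0,0]],[1,[0,0,0],[0,0,0]],[1,[0,0,0],[0,0,0]]]'
python3 - <<'E'
from h import *
delta(W(0.005,.16,.1165))
E
```

```text
clock: 14.3
ee_pos: [0.5155, -0.1262, 0.1204]
eef_rot: [3.142, -0.0, -3.104]
wrist_force: [0.1, 0.5, -2.4]
finger_gap: 0.296
pos [ 0.5155 -0.1262  0.1204] rot [ 3.142 -0.    -3.104] F [ 0.1  0.5 -2.4] gap 0.296 t 14.3
tool delta [0.0003 0.2849 0.004 ]
```

```bash
python3 -m pendant '[[1,[0,0,0.003],[0,0,0]],[1,[0,0.008,0],[0,0,0]],[1,[0,0.014,0],[0,0,0]],[1,[0,0.014,0],[0,0,0]],[1,[0,0.014,0],[0,0,0]],[1,[0,0.014,0],[0,0,0]],[1,[0,0.014,0],[0,0,0]],[1,[0,0.014,0],[0,0,0]],[1,[0,0.014,0],[0,0,0]],[1,[0,0.014,0],[0,0,0]],[1,[0,0.014,0],[0,0,0]],[1,[0,0.01,0],[0,0,0]]]'
python3 - <<'E'
from h import *
delta(W(0.005,.16,.1175))
save("w4",np.hstack([snapshot("wrist")[:,:],]),1.0)
E
```

```text
clock: 15.3
ee_pos: [0.51, 0.0194, 0.1179]
eef_rot: [3.141, 0.001, -3.103]
wrist_force: [0.4, -0.0, -1.9]
finger_gap: 0.297
pos [0.51   0.0194 0.1179] rot [ 3.141e+00  1.000e-03 -3.103e+00] F [ 0.4 -0.  -1.9] gap 0.297 t 15.3
tool delta [0.0002 0.1393 0.0004]
```

View pics/w4.png

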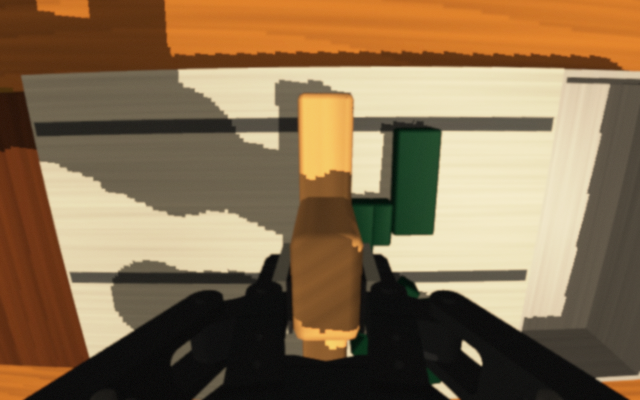

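Mid-sweep view: the offcuts sit in front of the blade at (417,180), (375,220) and lower by (410,290). None are left behind the blade. Continue.

```bash
python3 -m pendant '[[1,[0,0.008,0.0005],[0,0,0]],[1,[0,0.012,0],[0,0,0]],[1,[0,0.012,0],[0,0,0]],[1,[0,0.012,0],[0,0,0]],[1,[0,0.012,0],[0,0,0]],[1,[0,0.012,0],[0,0,0]],[1,[0,0.012,0],[0,0,0]],[1,[0,0.012,0],[0,0,0]],[1,[0,0.012,0],[0,0,0]],[1,[0,0.012,0],[0,0,0]],[1,[0,0.012,0],[0,0,0]],[1,[0,0.012,0],[0,0,0]]]'
python3 -m pendant '[[1,[0,0.01,0],[0,0,0]],[1,[0,0.004,0],[0,0,0]],[1,[0,0,0],[0,0,0]],[1,[0,0,0],[0,0,0]]]'
python3 - <<'E'
from h import *
delta(W(-.08,.17,.1175))
save("w5",snapshot("wrist"),1.0)
E
```

```text
clock: 16.35
ee_pos: [0.5047, 0.1587, 0.1167]
eef_rot: [3.141, -0.0, -3.104]
wrist_force: [0.1, 0.3, -2.8]
finger_gap: 0.29
clock: 16.68
ee_pos: [0.5042, 0.1714, 0.1166]
eef_rot: [-3.141, -0.0, -3.104]
wrist_force: [0.3, -0.5, -2.3]
finger_gap: 0.289
pos [0.5042 0.1714 0.1166] rot [-3.141 -0.    -3.104] F [ 0.3 -0.5 -2.3] gap 0.289 t 16.68
tool delta [ 0.0853 -0.0028 -0.0009]
```

View pics/w5.png

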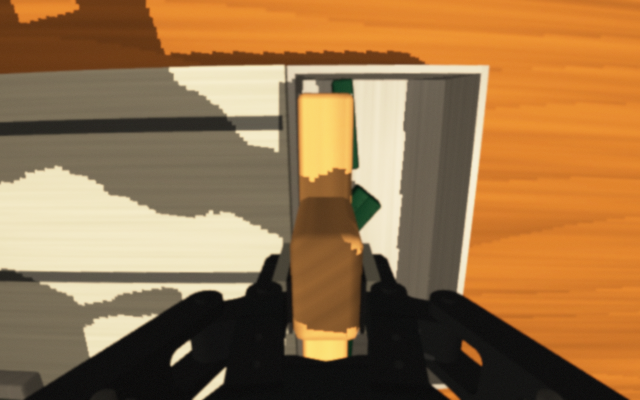

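Bed in front is clear; offcuts at (345,120) and (368,205) are inside the tray. Carry the scraper back to the bench.

```bash
python3 -m pendant '[[1,[0,0.004,-0.012],[0,0,0]],[1,[0,0.02,-0.018],[0,0,0]],[1,[0,0.03,0],[0,0,0]],[1,[0,0.035,0],[0,0,0]],[1,[-0.005,0.035,0],[0,0,0]],[1,[-0.015,0.035,0],[0,0,0]],[1,[-0.02,0.03,0],[0,0,0]],[1,[-0.015,0.018,0],[0,0,0]],[1,[-0.007,0.007,0.01],[0,0,0]],[1,[0,0,0.025],[0,0,0]],[1,[0,0,0.025],[0,0,0]],[1,[0,0,0.018],[0,0,0]]]'
python3 -m pendant '[[1,[0,0,0.012],[0,0,0]],[1,[0,0,0],[0,0,0]],[1,[0,0,0],[0,0,0]]]'
python3 - <<'E'
from h import *
delta([.5584,.387,.0464])
for c in ("scene","top"):
  save(c+"6",snapshot(c),4 if c=="scene" else 3.5,(230,170,430,290) if c=="scene" else (155,115,380,260))
E
```

```text
clock: 17.73
ee_pos: [0.5582, 0.3872, 0.0675]
eef_rot: [-3.141, -0.001, -3.105]
wrist_force: [-0.1, -0.3, -3.4]
finger_gap: 0.296
clock: 17.98
ee_pos: [0.5584, 0.3872, 0.057]
eef_rot: [-3.141, -0.0, -3.105]
wrist_force: [0.3, 0.0, -1.5]
finger_gap: 0.294
pos [0.5584 0.3872 0.057 ] rot [-3.141 -0.    -3.105] F [ 0.3  0.  -1.5] gap 0.294 t 17.98
tool delta [ 0.     -0.0002  0.0106]
```

View pics/scene6.png

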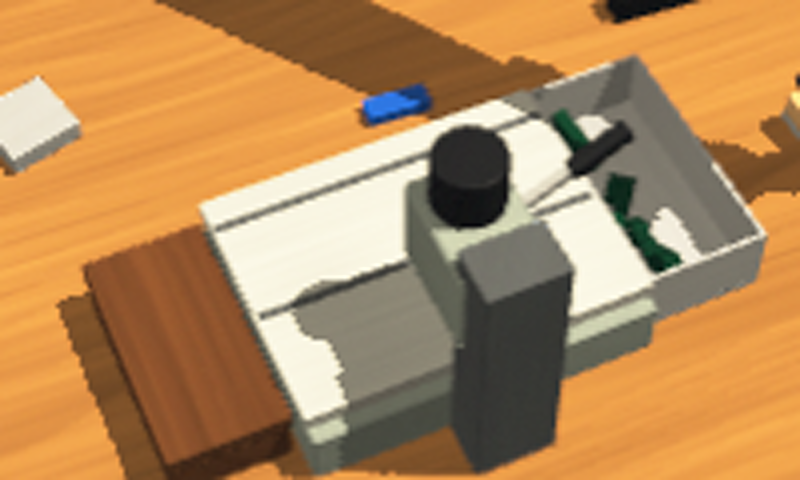

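Four offcuts are in the tray (570,130; 620,190; 635,225; 660,250), the lever is up and the bed is clear. Set the scraper down and release.

```bash
python3 -m pendant '[[1,[0,0,0.006],[0,0,0]],[1,[0,0,0.0035],[0,0,0]],[1,[0,0,0.001],[0,0,0]],[1,[0,0,0],[0,0,0]],[1,[0,0,0],[0,0,0]]]'
```

```text
clock: 18.5
ee_pos: [0.5585, 0.3876, 0.0467]
eef_rot: [3.141, 0.001, -3.104]
wrist_force: [-0.3, 0.3, -0.7]
finger_gap: 0.301
```

```bash
python3 -m pendant '[[0.6,[0,0,0.0005],[0,0,0]],[0.5,[0,0,0],[0,0,0]],[0,[0,0,0],[0,0,0]],[0,[0,0,0],[0,0,0]],[0,[0,0,0],[0,0,0]],[0,[0,0,0],[0,0,0]],[0,[0,0,-0.015],[0,0,0]],[0,[0,0,-0.03],[0,0,0]],[0,[0,0,-0.035],[0,0,0]],[0,[0,0,-0.035],[0,0,0]],[0,[0,0,-0.035],[0,0,0]],[0,[0,0,-0.035],[0,0,0]]]' 
python3 -m pendant '[[0,[0.03,0,0],[0,0,0]],[0,[0.035,0,0],[0,0,0]],[0,[0.035,0,0],[0,0,0]],[0,[0.03,0,0],[0,0,0]],[0,[0,0,0],[0,0,0]],[0,[0,0,0],[0,0,0]]]'
python3 - <<'E'
from h import *
delta([.5584,.387,.0464])
save("f",snapshot("scene"),4,(310,160,510,280))
print([(np.round(r["location"]).tolist(),round(r["confidence"],2)) for r in tip_of("offcut1","scene")], [(np.round(r["location"]).tolist(),round(r["confidence"],2)) for r in tip_of("lever_grip","scene")])
E
```

```text
clock: 19.5
ee_pos: [0.5582, 0.3874, 0.234]
eef_rot: [3.141, 0.001, -3.104]
wrist_force: [0.4, 0.5, -0.6]
finger_gap: 1.001
clock: 20.0
ee_pos: [0.4274, 0.3828, 0.2322]
eef_rot: [3.141, 0.002, -3.103]
wrist_force: [-0.7, 0.2, -0.4]
finger_gap: 1.001
pos [0.4274 0.3828 0.2322] rot [ 3.141e+00  2.000e-03 -3.103e+00] F [-0.7  0.2 -0.4] gap 1.001 t 20.0
tool delta [-0.1307 -0.0011  0.186 ]
[([325.0, 196.0], 0.62), ([382.0, 217.0], 0.59), ([395.0, 232.0], 0.56), ([388.0, 228.0], 0.42), ([373.0, 205.0], 0.39)] [([381.0, 208.0], 0.75)]
```

View pics/f.png

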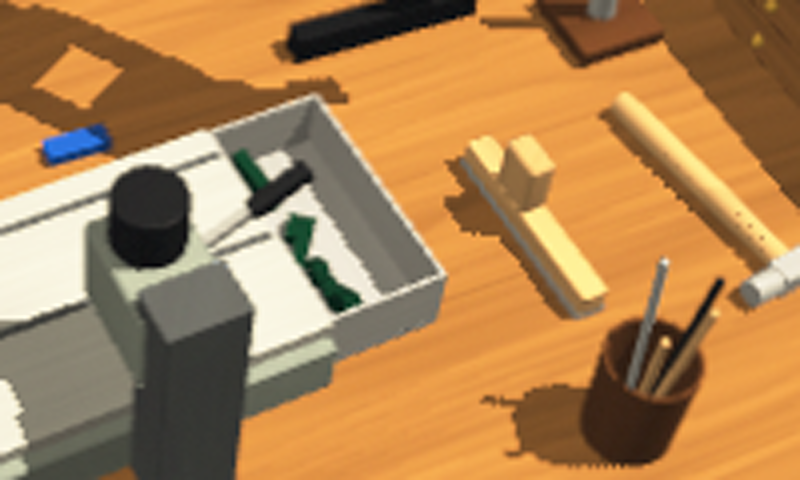

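The scraper stands upright on the bench (530,220), the lever is up and the four offcuts are in the tray. I'm handing the job in.

```bash
python3 -c "
from plant import finish_job
print(finish_job())"
```

```text
the job is handed in; nothing more can be done
None
```

The job is done and handed in at about 20 s of the 72 s allowed; no verdict is reported.

**What I did:**
- I raised the lever until it hit its upper stop, where the upward force jumped to 26 N.
- I took the wooden scraper by its handle, leaving the black look-alike alone. One pass along the bed wiped the offcuts into the tray at the +y end.
- I stood the scraper back upright at its original place on the bench and moved the gripper clear.

**Last checks:**
- **Lever:** it is still up. The network put its grip at pixel (381, 208), against (381, 208) computed for fully up.
- **Offcuts:** four show in the tray, in the picture and as four network detections. The fifth detection, at (325, 196), is the blue look-alike on the bench. The visible part of the bed is clear.
- **Scraper:** it is standing, with the gripper open and well away from it.
- **Forces:** the highest wrist reading I saw was about 28 N, when the lever met its stop.

**Disagreements and limits:** my first lever position was about 5 mm off in x, which put about 20 N sideways on the lever until I corrected it. The strip of bed behind the head cannot be seen in the final view, so I rely on the count of four offcuts in the tray.

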